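Clamp the keepsake chest and hold its lid at the balance point

ROBOT

A 7-joint arm with a two-finger parallel gripper is mounted at the origin on the work surface. World frame = base frame: x ahead of the robot, y to its left, z up, the work surface at z = 0. Lengths are in m, angles in rad, forces in N, time in s.
With the tool pointing down it reaches from about 0.425 to 0.825 m from the base axis. Payload 3.6 kg.
Tool frame: the origin (TCP) lies where the fingers leave the gripper's body, on its centre line; the fingertips stand 73 mm ahead of it and the grasp point (between the pads) lies 54 mm ahead of it; x points along the fingers, y is the direction in which the jaws open and shut, and the axes are right-handed (so a half turn about x gives the same grasp; the last joint's range is limited). The gripper opens to 85 mm and grips with 20 to 120 N. Pads are 22 mm wide; open, the fingers measure 114 mm over their backs; the gripper's body (76 mm by 85 mm) begins 54 mm behind the grasp point. The pads swing forward as they close: fully open they stand 13 mm farther back than shut.
Start: joints at [-1.319, 0.615, -0.013, 1.423, 0.008, 1.103, -0.04], TCP at [0.178, 0.625, 0.304] pointing down, gripper open.
Joint ranges: [-3.12, 3.12], [-0.3, 2.06], [-1.34, 1.32], [0.26, 2.42], [-1.36, 4.5], [0.01, 1.98], [-2.84, 2.84]. Speed limits (rad/s): [2.79, 2.79, 3.14, 3.14, 3.14, 3.14, 3.14].

INTERFACE

Orientations are given as a unit quaternion [x, y, z, w].
In Python, from station import arm, snapshot, camera_info, ticket gives the robot as it stands. Calls block until the motion is done:
- arm.movep(position, orientation): joint-space move of the TCP to a pose.
- arm.line_to(position, velocity=0.15, ori=None): straight line of the TCP; ori=None keeps the orientation; velocity is the mean speed in m/s.
- arm.move_j(angles): joint-space move.
- arm.move_gripper(opening, effort=None): opening from 0.0 (shut) to 1.0 (fully open); effort is the grip in N (None keeps the last); returns when the fingers have stopped.
- arm.pause(seconds).
- arm.ik(position, orientation): joint angles nearest the present ones, or None.
- snapshot(name): name is "side" or "top"; returns the picture (420x560x3 uint8, blue, green, red); there is no depth.
- camera_info(name): a dict with "fx", "fy", "cx", "cy" (pixels), "R" (3x3) and "t" (3): a world point X has camera coordinates R X + t. Camera axes: x right, y down, z forward; pixel columns grow to the right and rows downward; lengths in m; the calibration is good to about 2 mm. A picture is of the moment at which its call begins. camera_info takes no time and is no camera call.
A pose or a line that the arm cannot do raises arm.MotionError and nothing moves.
- ticket.finish_job(): hands the job in, once; it reports no verdict.
Readings, each from a call of its own:
- arm.read_time(): time.
- arm.read_joint_positions(): joint angles.
- arm.read_dq(): joint speeds.
- arm.read_effort(): joint torques, N m.
- arm.read_tool_pos(): TCP position.
- arm.read_eef_rot(): TCP orientation.
- arm.read_ft_force(): force on the tool from outside, world axes, zero at the start.
- arm.read_wrist_torque(): the same for the moment, N m.
- arm.read_opening(): opening from 0.0 (shut) to 1.0 (fully open).
Only numpy, scipy, OpenCV 4.12 (cv2) and the standard library are available. Lean on these libraries where they do the work, as an engineer would, in place of code of your own. Each camera call takes 0.05 s, during which the arm holds its last target.

TASK

Make the small wooden chest fast by swinging the steel hold-down bar beside it over the block on its side until the bar lies fully down in its forked catch. Only then lift the lid by the brass tab at its front to its over-centre balance point, where it would fall neither shut nor open (for this deep lid some 20 degrees short of upright), and finish there still holding the lid steady by its tab, so that a stay can be fitted: do not let go. Never let the lid go over backwards, and leave the other things on the bench where they are.

Things in the scene. Friction and masses are not known exactly. Their poses are not given: they have to be found in the camera images.
- chest: Dark wooden chest fixed to the bench, 170 mm deep (x), 240 mm wide (y), 80 mm high plus a 50 mm lid. Origin: centre of its underside, on the bench. Its x axis points from its front (the tab) to its hinge side, y to the side with the hold-down bar, z up. A wooden block, 60 by 72 mm, top at 80 mm, stands out from its +y side. Its yaw is within 0.25 rad of the robot's.
- lid (a joint): Hinge of the lid (brown, brass bands, 0.38 to 0.63 kg), rad: 0 shut, grows as its front rises, 1.95 fallen over backwards. Axis along the chest's y, at its rear top edge. The deep lid balances at 1.21 rad (69 degrees), 21 degrees before its sides are upright; below that it falls shut, beyond it falls backwards. Hinge friction is slight (0.015 N m).
- lid_hinge (a point): Point on the lid's hinge axis, middle of the chest's width: 85 mm behind the chest's centre, 80 mm above the bench. It does not move; its axes are the chest's.
- tab_grip (a point): Where to grip the brass tab (62 mm long, 22 mm wide along the chest's y, 10 mm thick) that sticks out from the middle of the lid's front: 38 mm out from the lid, at mid thickness. Lid shut, it is 208 mm in front of the hinge axis and 35 mm above it (115 mm above the bench). It turns with the lid. Pinched across its width from above, the tab can turn between the fingers.
- bar (a joint): Hinge of the steel hold-down bar, rad: 0 lying level, fully down in the forked catch; grows as its red knob rises; pi/2 is upright, more leans away from the catch (to 2.1). Axis along the chest's y. It is stiff (0.18 N m): the bar stays where it is left and must be moved all the way.
- bar_hinge (a point): Point on the bar's hinge axis, 90 mm above the bench, at the +x end of the clamp; its axes are the chest's. It does not move.
- bar_knob (a point): Centre of the red knob at the bar's free end, 150 mm from the hinge axis: a cylinder 24 mm across, 26 mm long along the chest's y. Bar down, it is 150 mm to the chest's -x of bar_hinge, 90 mm above the bench. The bar is 14 mm wide. The catch's two blue cheeks, 30 mm over all, 98 mm high, end 25 mm from the knob's centre. It can be pinched across its length from above.
- bottle_a: Bystander: clear corked bottle, 48 mm across, 130 mm high, behind the chest. Origin under its centre.
- bottle_b: Bystander: green corked bottle, 48 mm across, 130 mm high, behind the chest. Origin under its centre.
- votive: Bystander: amber glass cup, 68 mm across, 70 mm high, beyond the hold-down bar. Origin under its centre.
- candlestick: Bystander: gold candlestick, 76 mm across, 150 mm high, right of the chest. Origin under its centre.
- screwdriver: Bystander: screwdriver 180 mm long, lying right of the chest. Origin under its middle.
- stay: Bystander: flat brass lid stay, 144 mm long, 5 mm thick, lying in front of the chest. Origin under its middle.
- lantern: Bystander: white lantern with glass panes, 100 mm square, 166 mm high, at the back left of the bench. Origin under its centre.

How it is judged:
On the way, in this order (a step that is already met when the one before it is completed fails the run):
1. the hold-down bar lies fully down in its catch, the lid still shut (value of joint each of bar, lid below 0.06 rad), for 0.2 s.
2. the lid is lifted off the chest by its tab (value of joint lid above 0.4 rad and contact force between the fingers and lid above 0.5 N), for 0.05 s.
3. the lid stands still at its balance point, held by its tab (value of joint lid between 1.1 and 1.32 rad and velocity of joint lid between -0.15 and 0.15 rad/s and contact force between the fingers and lid above 1 N), for 0.3 s.
At the end, for the whole second after the job is handed in: The bar is down in its catch (within 0.06 rad), and the lid is within 0.11 rad of its balance point (1.21 rad), still (under 0.15 rad/s), with the fingers on the lid or its tab (over 1 N), through the last second (all of step 3 and value of joint bar below 0.06 rad); the arm keeps its last pose, push and grip.
It fails at once if the lid is raised before the bar is down (value of joint lid above 0.12 rad and value of joint bar above 0.09 rad).
It fails at once if the lid goes over backwards (value of joint lid above 1.46 rad).
It fails at once if a bystander is pushed away (over 30 mm) or knocked over (distance of any of bottle_a, bottle_b, votive, candlestick, screwdriver, stay, lantern from where it was at the start of the episode above 0.03 m or angle between any of bottle_a, bottle_b, votive, candlestick, lantern's own z axis and vertical above 0.4 rad).
It also fails if it takes over 59 s, if anything falls off the work surface, if the arm or the gripper's body presses on something with over 40 N, if the wrist force passes 120 N, or if a joint passes its speed limit or range.

## Working session

There is one attempt and no reset: what is moved stays moved. The work goes in short steps, each a Python script; the robot and the scene stay as the last script left them, time stands still between calls to the robot, and variables do not carry over. Pictures are saved under pics/ and viewed, and the job is handed in when it is done.

```bash
ls; mkdir -p pics; python3 - <<'E'
from station import arm, snapshot, camera_info
import cv2
for n in("side","top"):
    cv2.imwrite(f"pics/{n}0.png",snapshot(n)); c=camera_info(n); print(n,c)
print(arm.read_time(),arm.read_tool_pos(),arm.read_eef_rot())
E
```

```text
pics
side {'fx': 391.098160246602, 'fy': 391.098160246602, 'cx': 269.19945434925455, 'cy': 210.78850861179393, 'R': array([[-0.87723831, -0.47982155, -0.01497438],
       [-0.36283835,  0.68314154, -0.63377123],
       [ 0.31432671, -0.55053512, -0.77337559]]), 't': array([0.54101756, 0.25749069, 0.85189397])}
top {'fx': 399.97073452423166, 'fy': 399.97073452423166, 'cx': 276.685415421247, 'cy': 207.63207920974776, 'R': array([[ 0.02693564, -0.99963499, -0.00208682],
       [-0.98621652, -0.02623303, -0.16336707],
       [ 0.16325269,  0.00645845, -0.98656315]]), 't': array([0.01494631, 0.63060989, 1.06763959])}
0.1 [0.17809066 0.62459135 0.30287098] [ 0.09707569  0.70040502 -0.09868973  0.70019244]
```

View pics/side0.png

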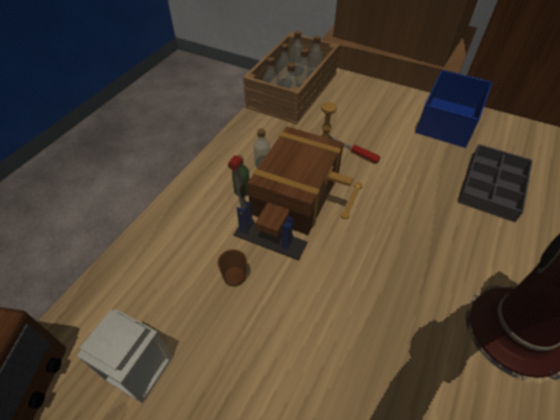

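View pics/top0.png

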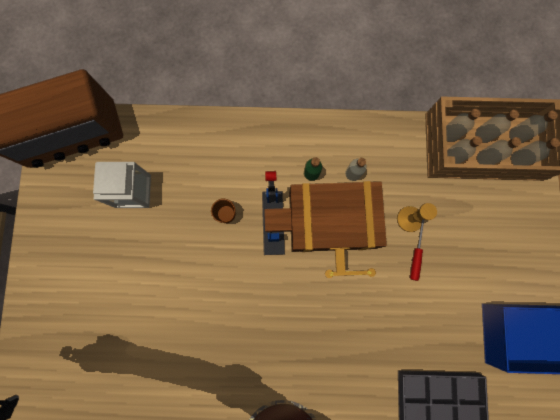

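```bash
python3 - <<'E'
import cv2
a=cv2.imread("pics/top0.png")[140:300,190:450]; cv2.imwrite("pics/topz.png",cv2.resize(a,None,fx=3,fy=3,interpolation=cv2.INTER_CUBIC))
a=cv2.imread("pics/side0.png")[90:300,200:400]; cv2.imwrite("pics/sidez.png",cv2.resize(a,None,fx=2.8,fy=2.8,interpolation=cv2.INTER_CUBIC))
E
```

```text
(no output)
```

View pics/topz.png

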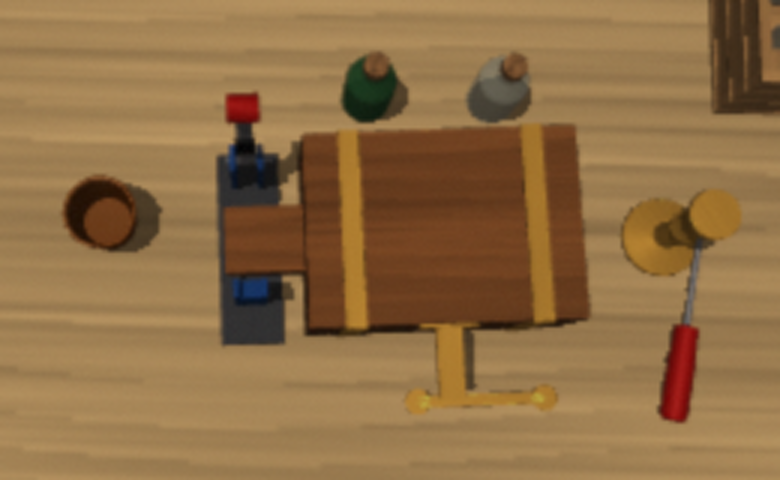

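View pics/sidez.png

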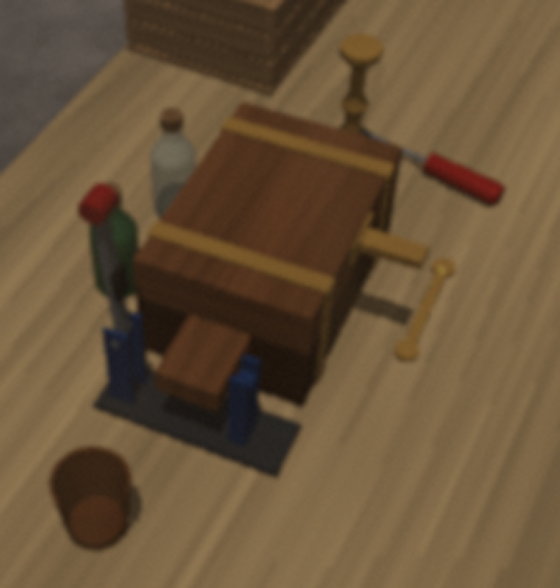

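```bash
cat > h.py <<'E'
import numpy as np, cv2
from station import camera_info
C={n:camera_info(n) for n in("side","top")}
def ray(n,p):
    c=C[n];d=np.array([(p[0]-c['cx'])/c['fx'],(p[1]-c['cy'])/c['fy'],1.]);return -c['R'].T@c['t'],c['R'].T@d
def onz(n,p,z):
    o,d=ray(n,p);return o+d*(z-o[2])/d[2]
def tri(ps,pt):
    o1,d1=ray("side",ps);o2,d2=ray("top",pt)
    A=np.c_[d1,-d2];s=np.linalg.lstsq(A,o2-o1,rcond=None)[0]
    a,b=o1+s[0]*d1,o2+s[1]*d2;return (a+b)/2,np.linalg.norm(a-b)
def proj(n,X):
    c=C[n];q=c['R']@np.array(X)+c['t'];return np.array([c['fx']*q[0]/q[2]+c['cx'],c['fy']*q[1]/q[2]+c['cy']])
def red(img,box):
    x0,y0,x1,y1=box;h=cv2.cvtColor(img,cv2.COLOR_BGR2HSV)
    m=(((h[...,0]<6)|(h[...,0]>174))&(h[...,1]>180)&(h[...,2]>70)).astype(np.uint8)
    k=np.zeros_like(m);k[y0:y1,x0:x1]=m[y0:y1,x0:x1]
    n,l,s,c=cv2.connectedComponentsWithStats(k);
    i=1+np.argmax(s[1:,4]);return c[i],s[i]
E
python3 - <<'E'
from h import *
s=cv2.imread("pics/side0.png");t=cv2.imread("pics/top0.png")
a=red(s,(215,140,260,190));b=red(t,(255,160,290,190));print(a,b);print("knob",tri(a[0],b[0]))
T=lambda x,y:(190+(x+.5)/3-.5,140+(y+.5)/3-.5)
S=lambda x,y:(200+(x+.5)/2.8-.5,90+(y+.5)/2.8-.5)
for nm,p,z in[("lidRL",(302,135),.13),("lidRR",(575,124),.13),("lidFR",(588,318),.13),("lidFL",(303,330),.13),("tabL",(440,400),.12),("tabR",(466,399),.12),("baseFL",(224,345),.005),("baseFR",(284,343),.005),("baseRL",(218,155),.005),("blkFL",(226,273),.08),("blkRL",(224,206),.08)]:
    print(nm,onz("top",T(*p),z).round(4))
for nm,p,z in[("lidRL",(135,262),.13),("lidFL",(318,318),.13),("lidFR",(402,152),.13),("lidRR",(240,105),.13),("tabend1",(428,245),.12),("tabend2",(420,264),.12),("baseFL",(278,475),.005),("baseFR",(300,428),.005),("baseRL",(95,405),.005)]:
    print("s",nm,onz("side",S(*p),z).round(4))
h=cv2.cvtColor(t,cv2.COLOR_BGR2HSV)
print(h[260,335:346].tolist(), h[228:231,150:155].tolist())
E
```

```text
(array([235.15068493, 160.79452055]), array([230, 156,  11,  11,  73], dtype=int32)) (array([270.54022989, 175.86206897]), array([266, 172,  10,   9,  87], dtype=int32))
knob (array([0.6724899 , 0.04661818, 0.24321452]), np.float64(0.001972572995009991))
lidRL [ 0.6791 -0.0029  0.13  ]
lidRR [ 0.6953 -0.2418  0.13  ]
lidFR [ 0.5258 -0.2502  0.13  ]
lidFL [ 0.5091 -0.0074  0.13  ]
tabL [ 0.4534 -0.1256  0.12  ]
tabR [ 0.4549 -0.1478  0.12  ]
baseFL [0.5004 0.0638 0.005 ]
baseFR [0.5038 0.0066 0.005 ]
baseRL [0.6851 0.0756 0.005 ]
blkFL [0.5614 0.0615 0.08  ]
blkRL [0.6225 0.0653 0.08  ]
s lidRL [0.6731 0.0021 0.13  ]
s lidFL [ 0.5045 -0.0143  0.13  ]
s lidFR [ 0.5206 -0.242   0.13  ]
s lidRR [ 0.6901 -0.2329  0.13  ]
s tabend1 [ 0.4562 -0.147   0.12  ]
s tabend2 [ 0.454  -0.1217  0.12  ]
s baseFL [0.4961 0.0669 0.005 ]
s baseFR [0.5005 0.0122 0.005 ]
s baseRL [0.6795 0.0783 0.005 ]
[[17, 144, 140], [18, 178, 165], [18, 184, 172], [18, 184, 172], [18, 182, 175], [18, 183, 174], [18, 185, 174], [18, 187, 173], [18, 183, 173], [18, 176, 138], [17, 146, 96]] [[[17, 121, 164], [17, 122, 165], [18, 121, 164], [17, 121, 164], [18, 124, 164]], [[17, 122, 165], [18, 122, 165], [18, 120, 164], [17, 121, 164], [18, 120, 163]], [[18, 123, 162], [17, 124, 163], [17, 122, 163], [17, 123, 164], [18, 122, 163]]]
```

```bash
python3 - <<'E'
import cv2
a=cv2.imread("pics/top0.png")[165:260,250:310]; cv2.imwrite("pics/topzz.png",cv2.resize(a,None,fx=6,fy=6,interpolation=cv2.INTER_CUBIC))
a=cv2.imread("pics/side0.png")[150:260,225:310]; cv2.imwrite("pics/sidezz.png",cv2.resize(a,None,fx=5,fy=5,interpolation=cv2.INTER_CUBIC))
E
```

```text
(no output)
```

View pics/topzz.png

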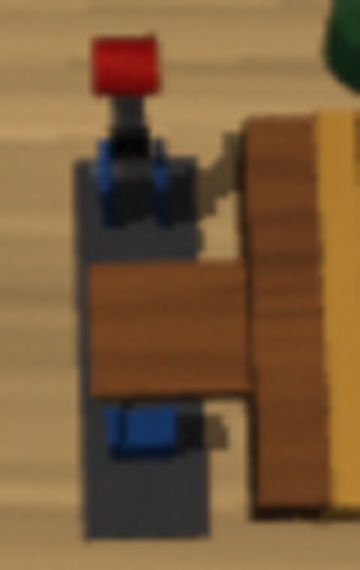

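View pics/sidezz.png

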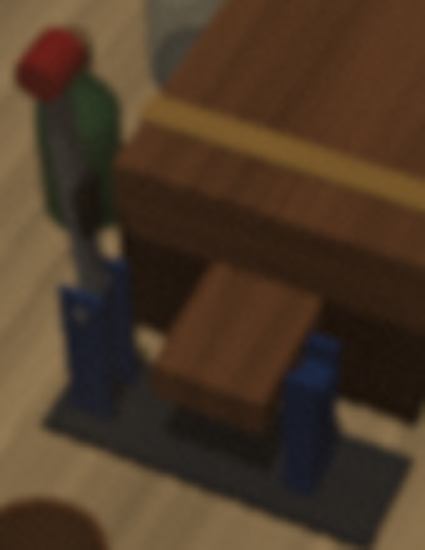

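```bash
python3 - <<'E'
from h import *
T=lambda x,y:(250+(x+.5)/6-.5,165+(y+.5)/6-.5)
S=lambda x,y:(225+(x+.5)/5-.5,150+(y+.5)/5-.5)
psi=.067;c=np.array([.600,-.124])
def ch(p):
    d=p[:2]-c;return np.round([d[0]*np.cos(psi)+d[1]*np.sin(psi),-d[0]*np.sin(psi)+d[1]*np.cos(psi)],4)
for nm,p,z in[("pin",(80,312),.09),("cheektopL",(62,288),.098),("cheektopL2",(107,303),.098),("catchF",(330,380),.098),("catchR",(286,372),.098)]:
    print(nm,ch(onz("side",S(*p),z)))
for nm,p,z in[("cheektopR",(100,140),.1),("catchF",(142,442),.098),("catchbot",(142,457),.008),("cheekfrontbot",(108,225),.008)]:
    print(nm,ch(onz("top",T(*p),z)))
k=np.array([.6725,.0466]);print("knob",ch(k))
E
```

```text
pin [0.0733 0.1815]
cheektopL [0.0848 0.1772]
cheektopL2 [0.0604 0.1767]
catchF [-0.0564  0.1755]
catchR [-0.0357  0.1797]
cheektopR [0.0874 0.1797]
catchF [-0.0491  0.1661]
catchbot [-0.0483  0.167 ]
cheekfrontbot [0.0651 0.1791]
knob [0.0838 0.1654]
```

```bash
cat >> h.py <<'E'
from station import arm, snapshot
from scipy.spatial.transform import Rotation as Ro
psi=.067;CC=np.array([.600,-.124])
X=np.array([np.cos(psi),np.sin(psi)]);Y=np.array([-np.sin(psi),np.cos(psi)])
def W(x,y,z): return np.r_[CC+x*X+y*Y,z]
Q1=Ro.from_matrix(np.c_[[0,0,-1],[*Y,0],[*X,0]]).as_quat()
Q2=Ro.from_matrix(np.c_[[0,0,-1],[*-Y,0],[*-X,0]]).as_quat()
def look(tag):
    for n in("side","top"):
        cv2.imwrite(f"pics/{n}{tag}.png",snapshot(n))
E
python3 - <<'E'
from h import *
for q in(Q1,Q2):
    for p in [W(.12,.165,.39),W(-.076,.165,.17),W(-.123,0,.17),W(.044,0,.341)]: 
        r=arm.ik(p,q);print(None if r is None else np.round(r,2))
E
```

```text
[-0.15  0.67  0.12  1.07 -0.08  1.4   1.59]
[-0.08  0.59 -0.05  1.96  0.05  0.59  1.48]
[ 0.21  0.57  0.03  2.01 -0.03  0.56  1.89]
[-0.    0.61  0.28  1.36 -0.17  1.2   1.93]
[-0.44  0.77  0.81  1.08 -0.53  1.49 -1.24]
[-0.51  0.67  0.63  1.97 -0.61  0.69 -1.01]
[-0.07  0.61  0.44  2.02 -0.44  0.61 -0.83]
[-0.28  0.72  0.86  1.37 -0.55  1.3  -0.9 ]
```

```bash
python3 - <<'E'
from h import *
arm.move_gripper(0.0,effort=30)
arm.movep(W(.125,.165,.37),Q1)
def P(th):
    s,c=np.sin(th),np.cos(th)
    x=.074-.15*c+.012*s+.011*s; z=.09+.15*s+.012*c-.006*s
    return W(x,.165,z+.073)
p=P(1.66)+np.r_[.015*X,0]
arm.line_to(p,velocity=.2)
print(arm.read_time(),arm.read_ft_force())
for th in [1.6,1.4,1.2,1.0,.8]:
    arm.line_to(P(th),velocity=.12); print(th,round(arm.read_time(),2),np.round(arm.read_ft_force(),1))
look("1")
E
python3 - <<'E'
import cv2,numpy as np
a=cv2.imread("pics/top1.png")[130:290,210:410];b=cv2.imread("pics/side1.png")[100:260,200:400]
cv2.imwrite("pics/c1.png",cv2.resize(np.hstack([a,b]),None,fx=2,fy=2,interpolation=cv2.INTER_CUBIC))
E
```

```text
4.125 [0.34546364 0.07136747 0.16356389]
1.6 4.47 [-0.   0.3  0.1]
1.4 4.88 [ 0.9 -0.3  0.2]
1.2 5.28 [ 0.3 -0.7  0. ]
1.0 5.69 [0.3 0.2 0.3]
0.8 6.1 [-0.1 -0.1  0.2]
```

View pics/c1.png

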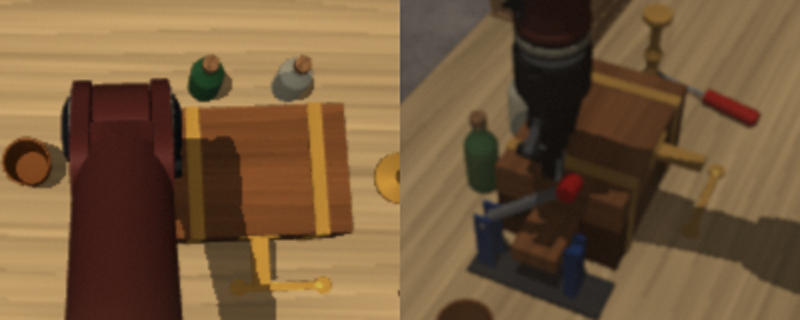

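The bar has followed: the knob is at about (570,188) in the side crop, raised roughly 35°, with the fingers behind and above it. I'll continue down with a force watch.

```bash
python3 - <<'E'
from h import *
def P(th):
    s,c=np.sin(th),np.cos(th)
    x=.074-.15*c+.012*s+.011*s; z=.09+.15*s+.012*c-.006*s
    return W(x,.165,z+.073)
for th in [.6,.4,.2,.06]:
    arm.line_to(P(th),velocity=.12); print(th,round(arm.read_time(),2),np.round(arm.read_ft_force(),1))
p=P(.0)
for i in range(14):
    p=p-[0,0,.0015]; arm.line_to(p+[0,0,.0015],velocity=.05); f=arm.read_ft_force(); print(round(arm.read_tool_pos()[2]-.073,4),np.round(f,1))
    if f[2]>15: break
look("2"); print(arm.read_time())
E
python3 - <<'E'
import cv2,numpy as np
a=cv2.imread("pics/top2.png")[130:290,210:410];b=cv2.imread("pics/side2.png")[100:260,200:400]
cv2.imwrite("pics/c2.png",cv2.resize(np.hstack([a,b]),None,fx=2,fy=2,interpolation=cv2.INTER_CUBIC))
E
```

```text
0.6 6.61 [-0.2 -0.6  0.5]
0.4 7.01 [-0.8 -0.1  0.8]
0.2 7.41 [-0.8  0.5 -0.2]
0.06 7.73 [-0.1 -0.8  0.1]
0.102 [-0.2 -0.2 -0.5]
0.1015 [-0.8 -0.6  6.4]
0.1012 [-3.   0.7 15.6]
8.6583
```

View pics/c2.png

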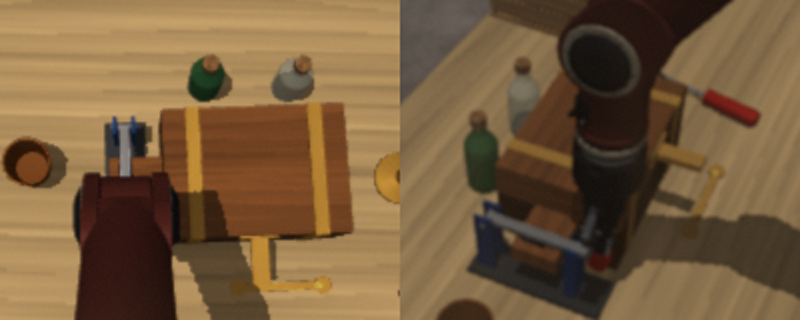

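```bash
python3 - <<'E'
from h import *
arm.pause(.3)
p=arm.read_tool_pos()
arm.line_to([p[0],p[1],.27],velocity=.15)
arm.movep(W(-.123,-.001,.26),Q1)
look("3")
arm.move_gripper(.75,effort=30)
print(arm.read_time())
try: a=red(cv2.imread("pics/side3.png"),(285,215,320,245));b=red(cv2.imread("pics/top3.png"),(255,235,290,275));print(a,b,tri(a[0],b[0]))
except Exception as e: print(e)
print(proj("side",W(-.076,.165,.09)),proj("top",W(-.076,.165,.09)))
E
python3 - <<'E'
import cv2,numpy as np
a=cv2.imread("pics/top3.png")[150:310,210:410];b=cv2.imread("pics/side3.png")[100:260,200:400]
cv2.imwrite("pics/c3.png",cv2.resize(np.hstack([a,b]),None,fx=2,fy=2,interpolation=cv2.INTER_CUBIC))
E
```

```text
11.2083
(array([300.4939759 , 226.90361446]), array([295, 222,  11,  11,  83], dtype=int32)) (array([273.4875, 248.4   ]), array([269, 244,  10,   9,  80], dtype=int32)) (array([0.51237161, 0.03672252, 0.09300222]), np.float64(0.0023256998117826906))
[299.87927447 227.10532025] [274.07043663 248.62211227]
```

View pics/c3.png

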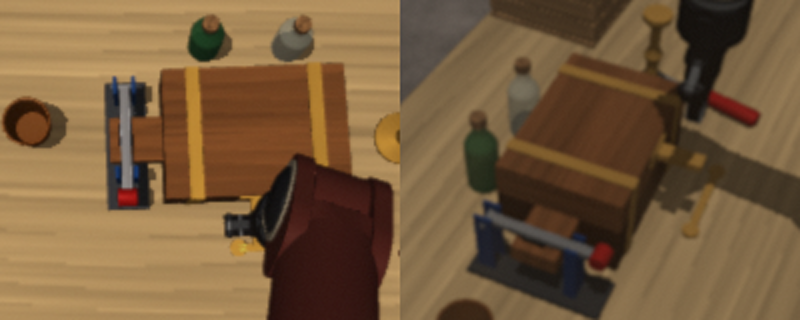

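```bash
python3 - <<'E'
from h import *
print(arm.read_tool_pos(),W(-.123,-.001,.26),arm.read_eef_rot(),Q1,np.round(arm.read_joint_positions(),2))
look("4")
g=arm.read_tool_pos()-[0,0,.06]
print(proj("side",g),proj("top",g))
E
python3 - <<'E'
import cv2,numpy as np
a=cv2.imread("pics/top4.png")[150:310,230:430];b=cv2.imread("pics/side4.png")[80:240,260:460]
cv2.imwrite("pics/c4.png",cv2.resize(np.hstack([a,b]),None,fx=2,fy=2,interpolation=cv2.INTER_CUBIC))
E
```

```text
[ 0.47733811 -0.13326178  0.26001714] [ 0.47734292 -0.13323259  0.26      ] [-0.02366139  0.70671278  0.02364372  0.70670938] [-0.02368365  0.70671004  0.02368365  0.70671004] [ 0.15  0.43  0.11  1.92 -0.06  0.79  1.93]
[347.04762741 154.06084341] [344.50069079 262.80474845]
```

View pics/c4.png

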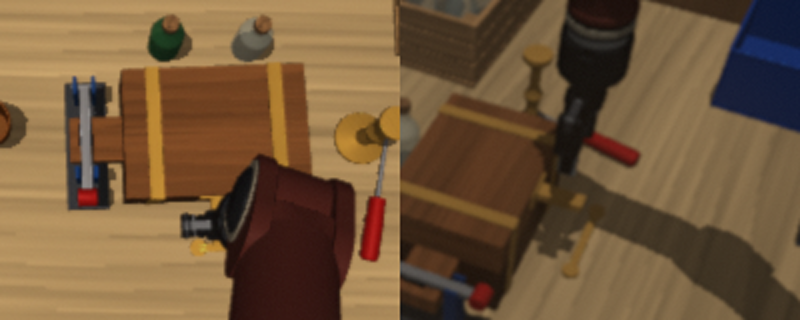

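The pose matches; the fingers hang directly over the tab (side crop ≈(575,150), tab ≈(560,195)), and the bar is level. I'll descend and grip.

```bash
python3 - <<'E'
from h import *
arm.line_to(W(-.123,-.001,.168),velocity=.1); print(np.round(arm.read_ft_force(),1))
arm.move_gripper(0,effort=40); print(arm.read_opening(),np.round(arm.read_ft_force(),1),arm.read_time())
look("5")
E
python3 - <<'E'
import cv2,numpy as np
a=cv2.imread("pics/top5.png")[150:310,230:430];b=cv2.imread("pics/side5.png")[100:260,260:460]
cv2.imwrite("pics/c5.png",cv2.resize(np.hstack([a,b]),None,fx=2,fy=2,interpolation=cv2.INTER_CUBIC))
E
```

```text
[0.7 0.1 0.4]
0.2464213472965258 [-0.7 -2.5  4.6] 12.825
```

View pics/c5.png

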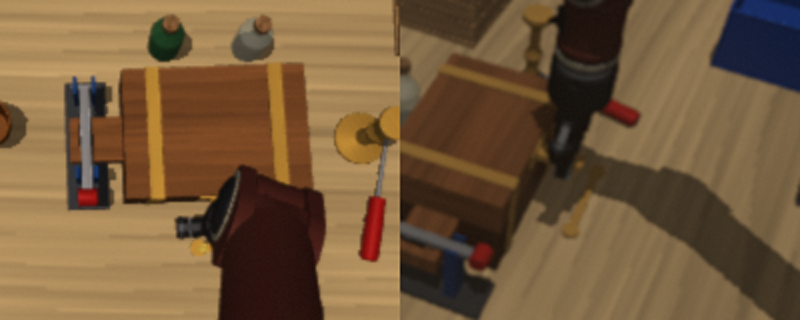

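```bash
cat > lift.py <<'E'
from h import *
def G(th):
    s,c=np.sin(th),np.cos(th)
    return W(.085-.208*c+.035*s,-.001,.08+.208*s+.035*c+.053)
def go(ths,v=.1,lim=25):
    for th in ths:
        arm.line_to(G(th),velocity=v); f=arm.read_ft_force()
        print(round(th,2),round(arm.read_time(),2),np.round(f,1),round(arm.read_opening(),3),np.round(arm.read_wrist_torque(),2))
        if np.linalg.norm(f)>lim: print("STOP");break
E
python3 - <<'E'
from lift import *
go(np.arange(.08,.61,.08))
look("6")
E
python3 - <<'E'
import cv2,numpy as np
a=cv2.imread("pics/top6.png")[150:310,230:430];b=cv2.imread("pics/side6.png")[100:260,230:430]
cv2.imwrite("pics/c6.png",cv2.resize(np.hstack([a,b]),None,fx=2,fy=2,interpolation=cv2.INTER_CUBIC))
E
```

```text
0.08 13.24 [ 1.2 -5.2 -4.3] 0.25 [-1.12 -0.12 -0.1 ]
0.16 13.56 [ 2.1 -5.4 -3.9] 0.252 [-1.18 -0.06 -0.13]
0.24 13.88 [ 2.1 -5.4 -4.3] 0.247 [-1.14 -0.04 -0.12]
0.32 14.19 [ 0.5 -6.  -3.4] 0.248 [-1.19 -0.05 -0.03]
0.4 14.51 [-0.1 -6.9 -2.9] 0.251 [-1.23  0.06 -0.07]
0.48 14.82 [ 0.3 -6.5 -2.7] 0.251 [-1.21  0.17 -0.16]
0.56 15.14 [-0.8 -5.3 -2. ] 0.251 [-1.15  0.28 -0.06]
```

View pics/c6.png

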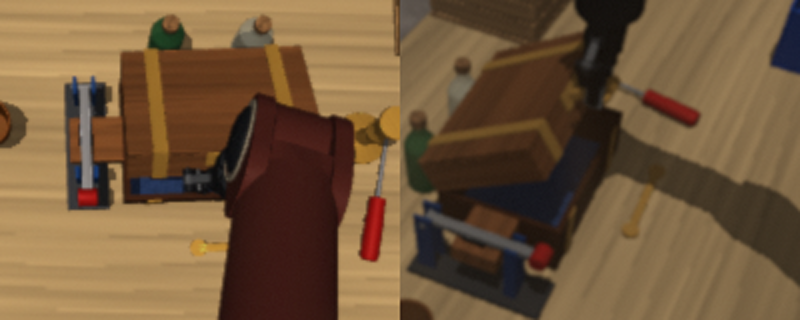

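The lid is up with the tab held (side crop ≈(590,95)), small forces, and the bar is still down. Continuing to the balance point.

```bash
python3 - <<'E'
from lift import *
go([.64,.72,.8,.88,.96,1.04,1.1],v=.09)
go([1.14,1.18,1.21],v=.04)
look("7")
E
python3 - <<'E'
import cv2,numpy as np
a=cv2.imread("pics/top7.png")[100:300,230:430];b=cv2.imread("pics/side7.png")[40:240,220:420]
cv2.imwrite("pics/c7.png",cv2.resize(np.hstack([a,b]),None,fx=2,fy=2,interpolation=cv2.INTER_CUBIC))
E
```

```text
0.64 15.57 [-1.4 -5.4 -1.2] 0.248 [-1.14  0.49 -0.01]
0.72 15.91 [-2.1 -4.5  0. ] 0.249 [-1.06  0.62  0.  ]
0.8 16.24 [-2.5 -4.8  1. ] 0.247 [-1.11  0.6   0.06]
0.88 16.57 [-3.3 -5.1  2.3] 0.247 [-1.08  0.75 -0.11]
0.96 16.91 [-3.  -4.5  2.5] 0.251 [-1.04  0.69 -0.05]
1.04 17.24 [-3.1 -4.4  3.5] 0.247 [-1.    0.73 -0.04]
1.1 17.53 [-3.  -4.3  3.4] 0.25 [-0.97  0.68  0.07]
1.14 17.89 [-2.5 -5.1  3.6] 0.245 [-1.05  0.94  0.08]
1.18 18.25 [-2.2 -5.3  3.6] 0.247 [-0.98  0.97 -0.04]
1.21 18.56 [-2.3 -5.   3.8] 0.251 [-0.98  0.85  0.05]
```

View pics/c7.png

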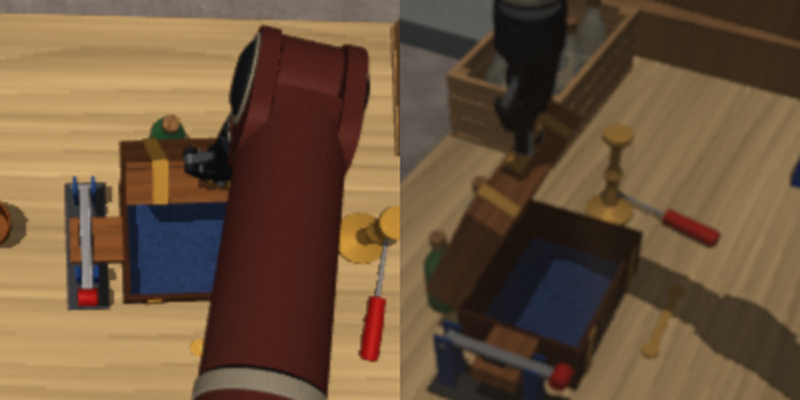

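```bash
python3 - <<'E'
from h import *
t=cv2.imread("pics/top7.png");s=cv2.imread("pics/side7.png")
t=cv2.resize(t[140:260,270:370],None,fx=4,fy=4,interpolation=cv2.INTER_CUBIC);s=cv2.resize(s[80:220,220:320],None,fx=4,fy=4,interpolation=cv2.INTER_CUBIC)
for th,col in((1.1,(0,255,255)),(1.21,(0,255,0)),(1.32,(255,0,255))):
  for a,b in((-.17,.05),(-.17,0)):
    c_,s_=np.cos(th),np.sin(th); X3=W(.085+a*c_+b*s_,.12,.08-a*s_+b*c_)
    for im,n,o in((t,"top",(270,140)),(s,"side",(220,80))):
        p=((proj(n,X3)-o+.5)*4).astype(int); cv2.circle(im,tuple(map(int,p)),3,col,1)
h=max(t.shape[0],s.shape[0]);t=cv2.copyMakeBorder(t,0,h-t.shape[0],0,0,0)
cv2.imwrite("pics/c8.png",np.hstack([t,s]))
print(arm.read_time(),arm.read_tool_pos())
E
```

```text
18.6583 [ 0.64258338 -0.12399735  0.33918907]
```

View pics/c8.png

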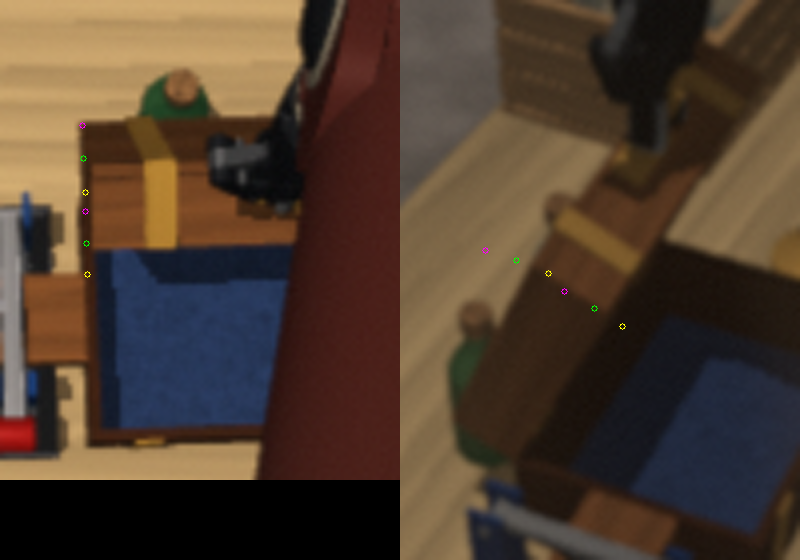

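Lid front-face corners (top crop (90,162) and (90,248); side ≈(518,260) and (597,308)) lie on the 1.21 rad markers within about 0.02 rad. I'll hold it briefly and hand in.

```bash
python3 - <<'E'
from h import *
from station import ticket
arm.pause(.8)
print(arm.read_opening(),np.round(arm.read_ft_force(),1),arm.read_tool_pos(),np.abs(arm.read_dq()).max(),arm.read_time())
a=red(snapshot("side"),(285,215,320,245));print(a[0])
ticket.finish_job()
E
```

```text
0.2516414290897517 [-1.5 -5.   3.2] [ 0.64257464 -0.12402075  0.33915497] 0.0010812546149969648 19.4583
[300.48809524 226.96428571]
the job is handed in; nothing more can be done
```

I pushed the hold-down bar over with closed fingers and pressed it down into its catch. Then I gripped the tab and swung the lid along its arc to the balance point. I handed the job in at about 19.5 s, still holding the lid; no verdict was reported.

**Bar:** With the fingertip pressing the knob at 15 N, it stood at 101 mm, close to the 102 mm expected for the knob's top. The two views then put the knob centre at 93 mm against the nominal 90 mm, about 0.02 rad. The rays missed each other by 2 mm, so that is within measurement error. The side view just before hand-in showed the knob unmoved.

**Lid:** The lid corners read about 1.20 rad in the top view and matched the 1.21 rad markers in the side view. The arm was still and the gripper was closed on the 22 mm tab at 40 N, with about 6 N net force at the wrist, mostly a steady 5 N sideways.

**Bystanders:** The ones in view looked undisturbed in the pictures. I did not measure their positions, and the arm hid some of them in the top view. No check failed.

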